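Weigh a tin on the two-pan counter balance

ROBOT

A 6-joint arm with a two-finger parallel gripper is mounted at the origin on a cart in front of the work surface, level with it; the furniture and walls round the work are solid. World frame = base frame: x ahead of the robot, y to its left, z up, the work surface at z = 0. Lengths are in m, angles in rad, forces in N, time in s.
With the tool pointing down it reaches from about 0.25 to 0.725 m from the base axis. Payload 4 kg.
Tool frame: the origin (TCP) lies midway between the tips of the shut fingers; the grasp point (between the pads) lies 19 mm behind it; z points along the fingers, y is the line along which they close (so a half turn about z gives the same grasp; the last joint's range is limited). The gripper opens to 85 mm and grips with 20 to 120 N. Pads are 22 mm wide; open, the fingers measure 114 mm over their backs; the gripper's body (76 mm by 85 mm) begins 54 mm behind the grasp point. The pads swing forward as they close: fully open they stand 13 mm farther back than shut.
Start: joints at [1.34, 0.241, 0.005, 1.335, 0, 1.571], TCP at [0.114, 0.487, 0.231] pointing down, gripper open.
Joint ranges: [-2.72, 2.72], [-1.05, 1.87], [-1.09, 1.28], [-1.99, 2.15], [-1.42, 1.44], [-3.14, 3.14]. Speed limits (rad/s): [2.79, 2.79, 3.14, 3.14, 3.14, 3.14].

INTERFACE

Orientations are given as a unit quaternion [x, y, z, w].
In Python, from workcell import bot gives the robot as it stands.
- The arm moves only by the tool move_arm, never from a script. Its argument "motion" is a list of rows, each an object of numbers: "x", "y", "z": the shift along the tool's x, y, z in cm; "yaw": the turn about the tool's z in degrees. A call has 1 to 20 rows; each row is the pose to reach, as a shift and turn from the pose commanded when the call began, along the tool's axes at that moment; what a row does not reach only later rows make up. A row lasts 1/8 s, in which the tool goes at most 62.5 mm and 10.7 degrees, less where a joint would pass 70% of its speed; a pose out of reach is approached as far as the arm can. A call with a gripper value outside its range is refused whole. "gripper" is the opening, from -1 (shut) to 1 (fully open), set as the call begins (left out, the last holds). The fingers move at their own pace and stop on an object; the grip force is fixed at half the most. Time passes only in rows, so rows that repeat a pose let the fingers close. It gives the time, the measured TCP pose, the force, the opening and the grip force at its end, in the units of the state.
- bot.get_obs(): the state, without advancing time (a new reading comes with each control period).
- bot.camera(name): name is "scene" or "top"; returns the picture (384x512x3 uint8, blue, green, red); there is no depth.
- bot.camera_model(name): a dict with "K" (3x3 intrinsics, pixels), "world_from_camera" (4x4, takes a point from camera to world coordinates). Camera axes: x right, y down, z forward; pixel columns grow to the right and rows downward; lengths in m; the calibration is good to about 2 mm. A picture is of the moment at which its call begins. camera_model takes no time and is no camera call.
- bot.job_done(): hands the job in; it is judged then, once.
Trained networks look in the newest picture that a camera, given by its name, has taken for a name from the list of things; names that differ only in an ending like _2 or _b are one class to them, and where a whole thing is asked for, a point or a joint stands for the part that bears it (a point fixed in the world has none). Each returns a list of dicts, best first, with "score" (0 to 1); they miss things now and then, are a little off and sometimes report something else, mostly with a low value. They report only what shows in the picture. A call takes as long as a camera call. They do not tell look-alikes from the thing itself.
- bot.cut_out(camera, name): "mask" (384x512 bool, what is visible of it) and "centre" ([row, column] in pixels, amid what is visible of it).
The state is a dict: "clock": time; "joint_pos": joint angles; "joint_vel": joint speeds; "tau": joint torques, N m; "eef_pos": TCP position; "tool_rot": TCP orientation; "ft_force": force on the tool from outside, world axes, zero at the start; "ft_torque": the same for the moment, N m; "grip_width": finger opening in m; "grasp_force": force on a finger pad.
Only numpy, scipy, OpenCV 4.12 (cv2) and the standard library are available. Lean on these libraries where they do the work, as an engineer would, in place of code of your own. Each camera call takes 0.05 s, during which the arm holds its last target. There are 200 camera calls.

TASK

Weigh the olive tin on the two-pan balance by sliding, never lifting: push the tin from its ledge fully onto the goods pan, then push weights from the other ledge fully onto the weight pan, one after another, until the goods pan comes up off its lower stop. Then slide the poise along the bar at the front of the beam until the beam rests level, and let go; weights not needed stay on their ledge, and the other things on the counter stay where they are.

Things in the scene. Friction and masses are not known exactly. Their poses are not given: they have to be found in the camera images.
- balance: the fixed two-pan balance of grey metal, 190 x 500 mm, turned by up to 0.12 rad. Origin on the counter under the middle between the pans; x points away from the robot, y to its left; all x and y below are in this frame. Along y lie: weight ledge, weight pan, middle, goods pan, goods ledge. What lies half on a ledge and half on a pan is not weighed rightly
- goods_ledge_mid (a point): centre of the top of the fixed flat goods ledge, from y = 135 to 250 mm, 172 mm wide (x), top 61 mm above the counter. Things slide from it over a 5 mm gap and down a step of 1.5 to 21 mm (as the pan stands) onto the goods pan
- weight_ledge_mid (a point): the same for the weight ledge, from y = -135 to -250 mm, top 61 mm above the counter. Its three lanes, 54 mm apart in x, have ribs 5 mm high between them and run in y to the weight pan
- beam (a joint): tilt of the beam in rad: 0 is level, positive when the weight pan is down, negative when the goods pan is down; stops at -0.12 and +0.12. A pan sinks 80 mm x this angle. Between the stops the tilt is proportional to the imbalance, about 0.011 rad for 10 g, and it settles within about 1 s
- poise (a joint): place of the poise on the bar in m: 0 in the middle, positive towards the weight pan (-y); from -0.08 to +0.08. 10 mm towards a pan counts as 24 g more on that pan and turns the beam by about 0.026 rad between the stops. It stays where it is left; moving it takes about 1.5 N
- poise_grip (a point): dark steel block sliding on the bar along the robot's side of the balance (x = -108 mm). It is 32 mm (x) x 36 mm (y) with an upright fin on top, 22 mm (x) x 24 mm (y), reaching from 68 to 120 mm above the counter. This point is in the middle of the fin, 20 mm below its top; push the fin from its y side, or pinch it lightly, along the bar. The bar is 14 mm high at 55 mm above the counter
- goods_pan_mid (a point): point on the goods pan's top surface at x = 0, y = 80 mm; the pan is 164 mm (x) x 108 mm (y), from y = 22 to 130 mm, always horizontal, 50 mm above the counter when the beam is level, up to 9.6 mm higher or lower. A rim 6 mm high closes its x sides and the end towards the middle; the end towards the ledge is open
- weight_pan_mid (a point): the same for the weight pan, at y = -80 mm; the pan reaches from y = -22 to -130 mm
- needle_mark (a point): the middle mark on the fixed white upright plate (36 mm wide, top 130 mm above the counter) between the pans; a black needle on the beam in front of it points to the middle mark when the beam is level
- tin: the olive tin, 76 mm across and 58 mm high, standing on the goods ledge (+y); mass not known, from 0.40 to 0.68 kg. Origin at the centre of its underside, z up
- weight_0: one of three equal plain metal block weights, 0.2 kg, 42 mm (x) x 60 mm (y) x 32 mm high, standing on the weight ledge (-y), the nearest the robot of three lanes. Origin at the centre of its underside, z up
- weight_1: one of three equal plain metal block weights, 0.2 kg, 42 mm (x) x 60 mm (y) x 32 mm high, standing on the weight ledge (-y), the middle of three lanes. Origin at the centre of its underside, z up
- weight_2: one of three equal plain metal block weights, 0.2 kg, 42 mm (x) x 60 mm (y) x 32 mm high, standing on the weight ledge (-y), the farthest of three lanes. Origin at the centre of its underside, z up
- mug: a cup with a handle, a bystander; leave it alone
- timer: a square white kitchen timer, a bystander; leave it alone
- steel_cup: a steel cup, a bystander; leave it alone
- marker: a marker pen lying near the counter's front edge, a bystander; leave it alone
Not all that is in view belongs to the job. What is shaped like the tin but blue is not meant.

How it is judged:
By the outcome, as a careful person would: the job done as asked, in the order asked, and still so for the second after the job is handed in, with the robot touching nothing.
It also fails if it takes over 72 s, if anything falls off the work surface, if the arm or the gripper's body presses on something with over 40 N, if the wrist force passes 120 N, or if a joint passes its speed limit or range.

## Working session

There is one attempt and no reset: what is moved stays moved. The work goes in short steps, Python scripts to look and compute and a tool call to move; the robot and the scene stay as the last step left them, time stands still between calls to the robot, and variables do not carry over. Pictures are saved under pics/ and viewed, at most 10 in all, crops included, and the job is handed in when it is done.

Besides the shell and the picture viewer there is one more tool, called as name(argument=value, ...), one argument or row to a line, values as JSON. move_arm: Moves the arm, as the interface text tells. Its arguments: {"type":"object","properties":{"motion":{"type":"array"},"gripper":{"type":"number"}},"required":["motion"]}

```bash
mkdir -p pics; ls
python3 - <<'E'
from workcell import bot
import cv2,numpy as np
for c in("scene","top"):
    cv2.imwrite(f"pics/{c}0.png",bot.camera(c)); m=bot.camera_model(c); print(np.round(m["K"],1).tolist(),np.round(m["world_from_camera"],3).tolist())
    for n in("tin","weight_0","poise_grip","needle_mark","balance"):
        print(c,n,[(np.round(d["centre"]),round(d["score"],2),int(d["mask"].sum())) for d in bot.cut_out(c,n)])
o=bot.get_obs();print({k:np.round(v,3).tolist() for k,v in o.items()})
a=np.hstack
E
```

```text
pics
[[465.2, 0.0, 252.3], [0.0, 465.2, 195.9], [0.0, 0.0, 1.0]] [[0.437, -0.788, 0.434, -0.123], [-0.899, -0.389, 0.2, -0.103], [0.011, -0.478, -0.878, 1.449], [0.0, 0.0, 0.0, 1.0]]
scene tin [(array([178., 162.]), 0.94, 491), (array([185., 186.]), 0.75, 510), (array([188., 228.]), 0.62, 516), (array([224., 276.]), 0.17, 6894)]
scene weight_0 [(array([231., 327.]), 0.82, 293), (array([253., 337.]), 0.65, 258), (array([219., 336.]), 0.58, 272)]
scene poise_grip [(array([246., 275.]), 0.49, 163)]
scene needle_mark [(array([221., 271.]), 0.9, 6837)]
scene balance [(array([222., 274.]), 0.64, 6802)]
[[497.2, 0.0, 250.3], [0.0, 497.2, 186.4], [0.0, 0.0, 1.0]] [[0.026, -0.993, 0.117, 0.39], [-0.999, -0.029, -0.024, 0.234], [0.027, -0.116, -0.993, 1.424], [0.0, 0.0, 0.0, 1.0]]
top tin [(array([203., 164.]), 0.86, 629), (array([193., 217.]), 0.82, 690), (array([198., 127.]), 0.59, 710)]
top weight_0 [(array([213., 368.]), 0.76, 352), (array([191., 348.]), 0.59, 375), (array([172., 349.]), 0.57, 326)]
top poise_grip [(array([234., 298.]), 0.69, 173), (array([193., 258.]), 0.19, 2375)]
top needle_mark [(array([202., 279.]), 0.85, 10063), (array([124., 325.]), 0.72, 442), (array([257., 217.]), 0.49, 230)]
top balance [(array([131., 300.]), 0.71, 469), (array([203., 280.]), 0.67, 10250)]
{'clock': 0.6, 'joint_pos': [1.34, 0.241, 0.005, 1.335, -0.0, 1.571], 'joint_vel': [-0.002, -0.001, 0.0, -0.001, 0.001, 0.0], 'tau': [-0.0, -37.197, 25.257, 0.001, -0.0, -0.0], 'eef_pos': [0.114, 0.487, 0.231], 'tool_rot': [0.115, 0.993, -0.0, 0.0], 'ft_force': [-0.097, -0.862, 0.196], 'ft_torque': [-0.014, 0.056, -0.013], 'grasp_force': 0.0, 'grip_width': 0.085}
```

Run:
```python
import cv2
a=cv2.imread("pics/top0.png")[80:300,90:420];cv2.imwrite("pics/t1.png",cv2.resize(a,(792,528),interpolation=cv2.INTER_CUBIC))
a=cv2.imread("pics/scene0.png")[130:310,120:400];cv2.imwrite("pics/s1.png",cv2.resize(a,(784,504),interpolation=cv2.INTER_CUBIC))
```

```text
(no output)
```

View pics/t1.png

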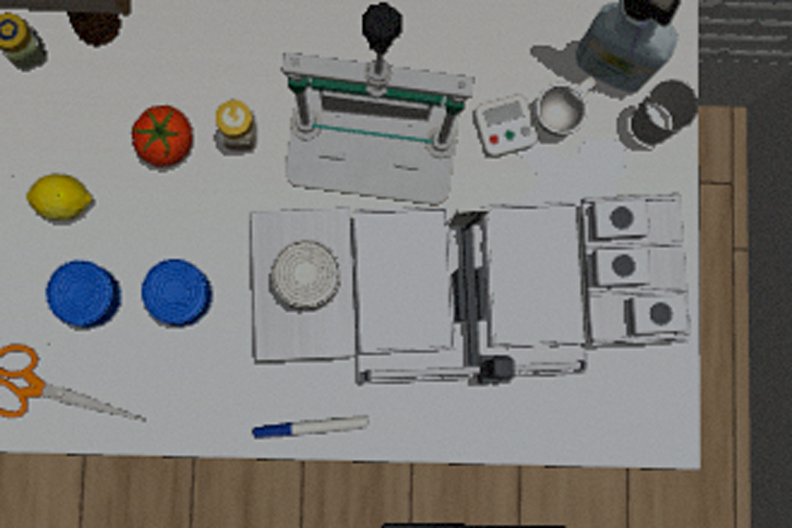

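View pics/s1.png

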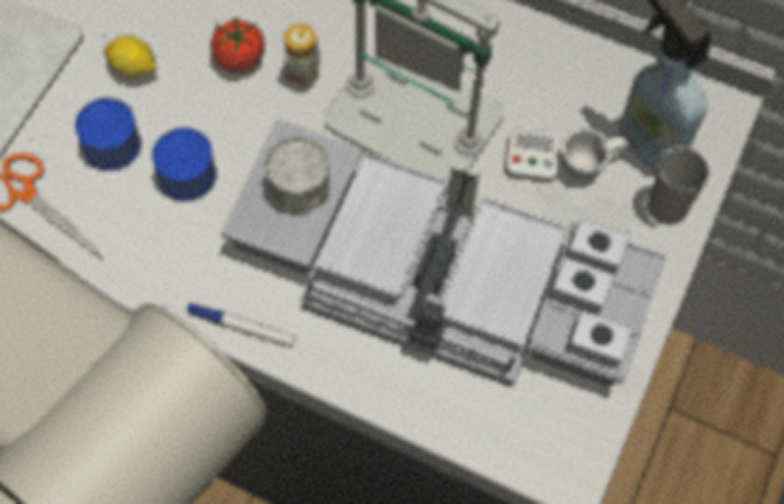

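The tin is the pale one on the goods ledge at top px ≈ (217,193); the blue ones are look-alikes. The weights are at (348,172), (348,191) and (366,211), and the poise is at about (298,234). Next I fit the balance pose.

```bash
cat > h.py <<'E'
from workcell import bot
import cv2,numpy as np
from scipy.spatial.transform import Rotation as R
def ray(c,u,v,z):
    m=bot.camera_model(c);T=np.array(m["world_from_camera"]);d=T[:3,:3]@np.linalg.inv(m["K"])@[u,v,1]
    return T[:3,3]+d*(z-T[2,3])/d[2]
def proj(c,P):
    m=bot.camera_model(c);T=np.linalg.inv(m["world_from_camera"]);p=np.array(m["K"])@(T[:3,:3]@np.array(P)+T[:3,3]);return p[:2]/p[2]
E
python3 - <<'E'
from h import *
Q=np.array([[251,211],[256,361],[680,195],[690,345]])/2.4+[90,80]
W=np.array([ray("top",*q,.061)[:2] for q in Q]);L=np.array([[.086,.25],[-.086,.25],[.086,-.25],[-.086,-.25]])
print(W.round(4).tolist())
Lc=L-L.mean(0);Wc=W-W.mean(0)
th=np.arctan2((Lc[:,0]*Wc[:,1]-Lc[:,1]*Wc[:,0]).sum(),(Lc*Wc).sum());c,s=np.cos(th),np.sin(th)
Rm=np.array([[c,-s],[s,c]]);o=W.mean(0)-Rm@L.mean(0);print("th",th,"o",o,"res",(W-(L@Rm.T+o)).round(4).tolist())
# from networks: masks' tops
bot.camera("top");bot.camera("scene")
def loc(p): return (Rm.T@(np.array(p[:2])-o)).round(4)
for c in("top","scene"):
  for n,z in(("tin",.061+.029+(.029 if c=="top" else 0)),("weight_0",.061+.016+(.016 if c=="top" else 0)),("poise_grip",.1)):
    for d in bot.cut_out(c,n):
      r,k=np.nonzero(d["mask"]);p=ray(c,k.mean(),r.mean(),z);print(c,n,round(d["score"],2),p.round(3),loc(p))
np.savez("pose.npz",th=th,o=o)
E
```

```text
[[0.5966, 0.3561], [0.4248, 0.3437], [0.6308, -0.1413], [0.4566, -0.1525]]
th 0.06648766749842862 o [0.52719761 0.10149097] res [[0.0002, -0.0005], [-0.0, -0.0016], [0.0012, 0.0009], [-0.0014, 0.0012]]
top tin 0.93 [0.52  0.289 0.119] [0.0049 0.1874]
top tin 0.75 [0.495 0.429 0.119] [-0.01    0.3293]
top tin 0.62 [0.508 0.119 0.119] [-0.0177  0.0191]
top tin 0.6 [0.492 0.531 0.119] [-0.0068  0.4311]
top weight_0 0.79 [ 0.542 -0.065  0.093] [ 0.0038 -0.1675]
top weight_0 0.61 [ 0.489 -0.106  0.093] [-0.052  -0.2047]
top weight_0 0.55 [ 0.597 -0.064  0.093] [ 0.0583 -0.1695]
top poise_grip 0.5 [0.422 0.076 0.1  ] [-0.1062 -0.0184]
scene tin 0.98 [0.472 0.523 0.09 ] [-0.0268  0.424 ]
scene tin 0.87 [0.477 0.418 0.09 ] [-0.029   0.3187]
scene tin 0.85 [0.524 0.291 0.09 ] [0.009  0.1893]
scene weight_0 0.76 [ 0.493 -0.108  0.077] [-0.0486 -0.2072]
scene weight_0 0.74 [ 0.599 -0.064  0.077] [ 0.0604 -0.1699]
scene weight_0 0.63 [ 0.544 -0.068  0.077] [ 0.006  -0.1699]
scene weight_0 0.45 [0.442 0.091 0.077] [-0.0861 -0.0051]
scene weight_0 0.43 [0.495 0.098 0.077] [-0.0319 -0.0018]
scene poise_grip 0.58 [0.412 0.069 0.1  ] [-0.1172 -0.0246]
```

```bash
cat >> h.py <<'E'
TH=.0665;O=np.array([.5295,.1015])
def world(x,y,z):
    c,s=np.cos(TH),np.sin(TH);return np.array([O[0]+c*x-s*y,O[1]+s*x+c*y,z])
def shift(*t):
    o=bot.get_obs();r=R.from_quat(o["tool_rot"]);psi=r.as_matrix()[:2,1]
    yaw=np.degrees(np.arctan2(psi[1],psi[0])-TH)
    print("t",round(float(o["clock"]),2),"shift cm",(r.inv().apply(world(*t)-o["eef_pos"])*100).round(2),"yaw",yaw.round(2))
def where():
    p=bot.get_obs()["eef_pos"];c,s=np.cos(TH),np.sin(TH);d=np.array(p[:2])-O
    print("local",np.round([c*d[0]+s*d[1],-s*d[0]+c*d[1],p[2]],4))
E
python3 -c "
from h import *
shift(.004,.275,.231)"
```

```text
t 1.0 shift cm [-4.155e+01 -1.600e+00  3.000e-02] yaw 72.96
```

move_arm(
  motion=[
    {"x": -5.2,"y": -0.2,"yaw": 9},
    {"x": -10.4,"y": -0.4,"yaw": 18},
    {"x": -15.6,"y": -0.6,"yaw": 27},
    {"x": -20.8,"y": -0.8,"yaw": 36},
    {"x": -26,"y": -1,"yaw": 45},
    {"x": -31,"y": -1.2,"yaw": 54},
    {"x": -36.5,"y": -1.4,"yaw": 64},
    {"x": -41.5,"y": -1.6,"yaw": 73},
    {"x": -41.5,"y": -1.6,"yaw": 73},
    {"x": -41.5,"y": -1.6,"yaw": 73},
  ],
  gripper=0.18,
)

```text
invalid input at $.motion[0]: expected keys x, y, z, yaw
```

```bash
python3 -c "
from h import *
print(bot.get_obs()['grip_width']);where();shift(.004,.275,.072)"
```

```text
0.08527039283243228
local [-0.3886  0.412   0.2313]
t 1.0 shift cm [-41.55  -1.6   15.93] yaw 72.96
```

move_arm(
  motion=[
    {"x": -5.2,"y": -0.2,"z": 0,"yaw": 9},
    {"x": -10.4,"y": -0.4,"z": 0,"yaw": 18},
    {"x": -15.6,"y": -0.6,"z": 0,"yaw": 27},
    {"x": -20.8,"y": -0.8,"z": 0,"yaw": 36},
    {"x": -26,"y": -1,"z": 0,"yaw": 45},
    {"x": -31,"y": -1.2,"z": 0,"yaw": 54},
    {"x": -36.5,"y": -1.4,"z": 0,"yaw": 64},
    {"x": -41.5,"y": -1.6,"z": 0,"yaw": 73},
    {"x": -41.5,"y": -1.6,"z": 0,"yaw": 73},
    {"x": -41.5,"y": -1.6,"z": 0,"yaw": 73},
  ],
  gripper=0.18,
)

```text
clock: 2.25
eef_pos: [0.5144, 0.3761, 0.2308]
tool_rot: [0.683, 0.73, -0.001, -0.0]
ft_force: [-1.0, 0.2, 0.1]
grip_width: 0.0505
grasp_force: 0.0
```

```bash
python3 -c "
from h import *
print(bot.get_obs()['grip_width']);where();shift(.004,.275,.072)"
```

```text
0.05048070161972672
local [0.0032 0.275  0.2308]
t 2.25 shift cm [1.000e-02 1.000e-01 1.588e+01] yaw -0.01
```

move_arm(
  motion=[
    {"x": 0,"y": 0.1,"z": 5,"yaw": 0},
    {"x": 0,"y": 0.1,"z": 10,"yaw": 0},
    {"x": 0,"y": 0.1,"z": 14,"yaw": 0},
    {"x": 0,"y": 0.1,"z": 16,"yaw": 0},
    {"x": 0,"y": 0.1,"z": 16,"yaw": 0},
    {"x": -1.5,"y": 0.1,"z": 16,"yaw": 0},
    {"x": -3,"y": 0.1,"z": 16,"yaw": 0},
    {"x": -3.8,"y": 0.1,"z": 16,"yaw": 0},
    {"x": -4.5,"y": 0.1,"z": 16,"yaw": 0},
    {"x": -5.2,"y": 0.1,"z": 16,"yaw": 0},
    {"x": -6,"y": 0.1,"z": 16,"yaw": 0},
    {"x": -6.8,"y": 0.1,"z": 16,"yaw": 0},
    {"x": -7.5,"y": 0.1,"z": 16,"yaw": 0},
    {"x": -8.2,"y": 0.1,"z": 16,"yaw": 0},
    {"x": -9,"y": 0.1,"z": 16,"yaw": 0},
  ],
)

```text
clock: 4.12
eef_pos: [0.522, 0.287, 0.0719]
tool_rot: [0.683, 0.73, 0.001, -0.0]
ft_force: [-0.5, 5.8, 3.8]
grip_width: 0.0505
grasp_force: 3.0
```

Run:
```python
from h import *
where()
for c in("top","scene"):
    a=bot.camera(c)
    for d in bot.cut_out(c,"tin"):
      r,k=np.nonzero(d["mask"]);p=ray(c,k.mean(),r.mean(),.11 if c=="top" else .085);q=np.array(p[:2])-O;cs,s=np.cos(TH),np.sin(TH);print(c,round(d["score"],2),(cs*q[0]+s*q[1]).round(3),(-s*q[0]+cs*q[1]).round(3))
cv2.imwrite("pics/s2.png",cv2.resize(a[130:310,120:400],(784,504)))
```

```text
local [0.0048 0.1855 0.0719]
top 0.87 -0.012 0.33
top 0.63 -0.009 0.433
scene 0.54 -0.008 0.437
scene 0.38 0.011 0.337
```

View pics/s2.png

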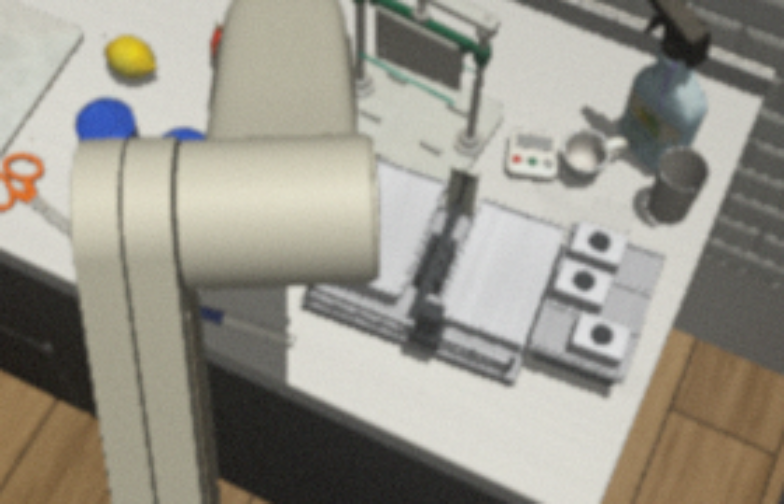

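The arm hides the tin, but the 6 N of contact force shows the push is working. I'll continue.

move_arm(
  motion=[
    {"x": -0.8,"y": 0,"z": 0,"yaw": 0},
    {"x": -1.5,"y": 0,"z": 0,"yaw": 0},
    {"x": -2.2,"y": 0,"z": 0,"yaw": 0},
    {"x": -3,"y": 0,"z": 0,"yaw": 0},
    {"x": -3.8,"y": 0,"z": 0,"yaw": 0},
    {"x": -4.5,"y": 0,"z": 0,"yaw": 0},
    {"x": -5.2,"y": 0,"z": 0,"yaw": 0},
    {"x": -5.7,"y": 0,"z": 0,"yaw": 0},
    {"x": -6.2,"y": 0,"z": 0,"yaw": 0},
    {"x": -6.6,"y": 0,"z": 0,"yaw": 0},
    {"x": -6.8,"y": 0,"z": 0,"yaw": 0},
    {"x": -6.8,"y": 0,"z": 0,"yaw": 0},
  ],
)

```text
clock: 5.82
eef_pos: [0.5261, 0.2183, 0.0713]
tool_rot: [0.684, 0.73, -0.0, 0.0]
ft_force: [-0.0, 2.1, -2.0]
grip_width: 0.0507
grasp_force: 2.0
```

move_arm(
  motion=[
    {"x": 2,"y": 0,"z": 0,"yaw": 0},
    {"x": 4,"y": 0,"z": -2,"yaw": 0},
    {"x": 4,"y": 0,"z": -7,"yaw": 0},
    {"x": 4,"y": -4,"z": -12,"yaw": 0},
    {"x": 4,"y": -10,"z": -13,"yaw": 0},
    {"x": 4,"y": -16,"z": -13,"yaw": 0},
    {"x": 4,"y": -20,"z": -13,"yaw": 0},
    {"x": 4,"y": -20,"z": -13,"yaw": 0},
  ],
  gripper=-1,
)

```text
clock: 6.82
eef_pos: [0.3214, 0.2452, 0.2018]
tool_rot: [0.682, 0.731, -0.0, 0.0]
ft_force: [0.1, 0.4, 0.8]
grip_width: 0.0001
grasp_force: 0.0
```

Run:
```python
from h import *
where()
for c in("scene","top"):
    a=bot.camera(c)
    for d in bot.cut_out(c,"tin"):
      r,k=np.nonzero(d["mask"]);p=ray(c,k.mean(),r.mean(),.098 if c=="top" else .07);q=np.array(p[:2])-O;cs,s=np.cos(TH),np.sin(TH);print(c,round(d["score"],2),len(r),(cs*q[0]+s*q[1]).round(3),(-s*q[0]+cs*q[1]).round(3))
cv2.imwrite("pics/t3.png",cv2.resize(a[130:280,150:400],(800,480)))
```

```text
local [-0.1981  0.1573  0.2018]
scene 0.94 514 -0.02 0.432
scene 0.78 518 0.006 0.088
scene 0.19 302 0.181 -0.123
top 0.94 735 -0.007 0.434
top 0.73 649 0.001 0.089
top 0.67 529 0.176 -0.227
```

View pics/t3.png

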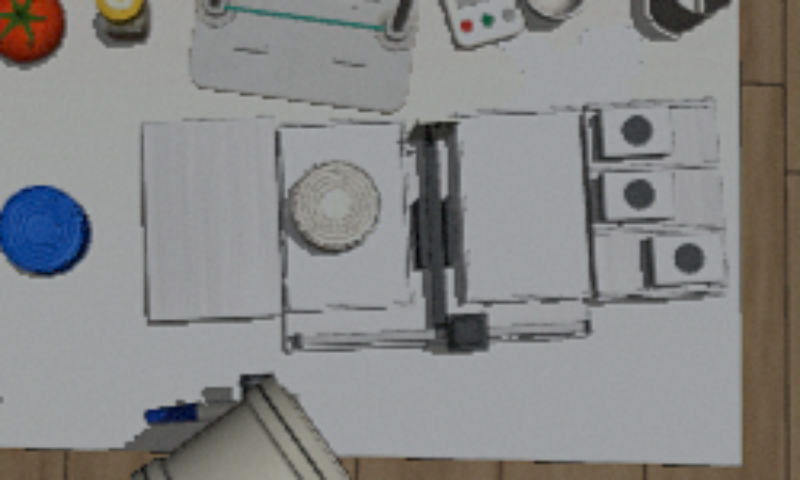

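The tin is on the pan, with its centre at y≈0.088, but the margin is thin. I'll nudge it about 10 mm further.

move_arm(
  motion=[
    {"x": 0.8,"y": 6,"z": 0,"yaw": 0},
    {"x": 0.8,"y": 12,"z": 0,"yaw": 0},
    {"x": 0.8,"y": 18,"z": 2,"yaw": 0},
    {"x": 0.8,"y": 20.1,"z": 7,"yaw": 0},
    {"x": 0.8,"y": 20.1,"z": 11,"yaw": 0},
    {"x": 0.8,"y": 20.1,"z": 13.1,"yaw": 0},
    {"x": 0.8,"y": 20.1,"z": 13.1,"yaw": 0},
    {"x": -0.4,"y": 20.1,"z": 13.1,"yaw": 0},
    {"x": -1.4,"y": 20.1,"z": 13.1,"yaw": 0},
    {"x": -2,"y": 20.1,"z": 13.1,"yaw": 0},
    {"x": -2.6,"y": 20.1,"z": 13.1,"yaw": 0},
    {"x": -3.1,"y": 20.1,"z": 13.1,"yaw": 0},
    {"x": -3.5,"y": 20.1,"z": 13.1,"yaw": 0},
    {"x": -3.5,"y": 20.1,"z": 13.1,"yaw": 0},
  ],
)

```text
clock: 8.78
eef_pos: [0.5276, 0.2245, 0.0714]
tool_rot: [0.683, 0.73, 0.001, 0.0]
ft_force: [0.5, 4.7, 3.8]
grip_width: 0.0
grasp_force: 2.2
```

move_arm(
  motion=[
    {"x": 1.5,"y": 0,"z": -1,"yaw": 0},
    {"x": 2.5,"y": 0,"z": -6,"yaw": 0},
    {"x": 2.5,"y": 0,"z": -11,"yaw": 0},
    {"x": -3.5,"y": -3,"z": -13,"yaw": 0},
    {"x": -9,"y": -5.5,"z": -13,"yaw": 0},
    {"x": -15,"y": -5.5,"z": -13,"yaw": 0},
    {"x": -21,"y": -5.5,"z": -13,"yaw": 0},
    {"x": -27,"y": -5.5,"z": -13,"yaw": 0},
    {"x": -33,"y": -5.5,"z": -13,"yaw": 0},
    {"x": -38,"y": -5.5,"z": -13,"yaw": 0},
    {"x": -39.5,"y": -5.5,"z": -13,"yaw": 0},
    {"x": -39.5,"y": -5.5,"z": -13,"yaw": 0},
  ],
)

```text
clock: 10.28
eef_pos: [0.4976, -0.1743, 0.2]
tool_rot: [0.684, 0.73, -0.0, -0.001]
ft_force: [0.1, 0.8, -0.7]
grip_width: 0.0001
grasp_force: 0.0
```

```bash
cat >> h.py <<'E'
def find(c,n,z,ymax=.3):
    a=bot.camera(c)
    for d in bot.cut_out(c,n):
      r,k=np.nonzero(d["mask"]);p=ray(c,k.mean(),r.mean(),z);q=np.array(p[:2])-O;cs,s=np.cos(TH),np.sin(TH)
      if len(r)<2000 and abs(-s*q[0]+cs*q[1])<ymax and abs(cs*q[0]+s*q[1])<.13: print(c,n,round(d["score"],2),len(r),(cs*q[0]+s*q[1]).round(3),(-s*q[0]+cs*q[1]).round(3))
    return a
E
python3 - <<'E'
from h import *
where()
find("top","tin",.098);find("scene","tin",.07);find("top","weight_0",.093)
E
```

```text
local [-0.0502 -0.2731  0.2   ]
top tin 0.93 635 0.002 0.073
top weight_0 0.65 382 0.001 -0.166
top weight_0 0.65 378 0.055 -0.168
top weight_0 0.57 379 -0.054 -0.204
```

move_arm(
  motion=[
    {"x": 0,"y": -0.4,"z": 6,"yaw": 0},
    {"x": 0,"y": -0.4,"z": 11,"yaw": 0},
    {"x": 0,"y": -0.4,"z": 13,"yaw": 0},
    {"x": 0,"y": -0.4,"z": 13,"yaw": 0},
    {"x": 1.5,"y": -0.4,"z": 13,"yaw": 0},
    {"x": 2.5,"y": -0.4,"z": 13,"yaw": 0},
    {"x": 3.5,"y": -0.4,"z": 13,"yaw": 0},
    {"x": 4.5,"y": -0.4,"z": 13,"yaw": 0},
    {"x": 5.5,"y": -0.4,"z": 13,"yaw": 0},
    {"x": 6.5,"y": -0.4,"z": 13,"yaw": 0},
    {"x": 7.5,"y": -0.4,"z": 13,"yaw": 0},
    {"x": 8.5,"y": -0.4,"z": 13,"yaw": 0},
    {"x": 9.5,"y": -0.4,"z": 13,"yaw": 0},
    {"x": 10.5,"y": -0.4,"z": 13,"yaw": 0},
    {"x": 11.5,"y": -0.4,"z": 13,"yaw": 0},
    {"x": 12.5,"y": -0.4,"z": 13,"yaw": 0},
    {"x": 13.5,"y": -0.4,"z": 13,"yaw": 0},
    {"x": 14.3,"y": -0.4,"z": 13,"yaw": 0},
    {"x": 14.9,"y": -0.4,"z": 13,"yaw": 0},
    {"x": 14.9,"y": -0.4,"z": 13,"yaw": 0},
  ],
)

```text
clock: 13.08
eef_pos: [0.4841, -0.0251, 0.0704]
tool_rot: [0.683, 0.73, 0.0, -0.0]
ft_force: [0.1, -0.1, -0.9]
grip_width: 0.0002
grasp_force: 0.0
```

move_arm(
  motion=[
    {"x": -1.5,"y": 0,"z": 0,"yaw": 0},
    {"x": -3,"y": 0,"z": -5,"yaw": 0},
    {"x": -6,"y": 1.5,"z": -8,"yaw": 0},
    {"x": -11,"y": 4,"z": -8,"yaw": 0},
    {"x": -13,"y": 5.4,"z": -6,"yaw": 0},
    {"x": -13,"y": 5.4,"z": -6,"yaw": 0},
  ],
)

```text
clock: 13.82
eef_pos: [0.5458, -0.1542, 0.1285]
tool_rot: [0.685, 0.729, -0.001, -0.001]
ft_force: [-0.2, 0.0, -0.4]
grip_width: -0.0001
grasp_force: 0.0
```

Run:
```python
from h import *
where()
a=find("top","weight_0",.093);find("top","poise_grip",.1);find("scene","weight_0",.077)
cv2.imwrite("pics/t4.png",cv2.resize(a[130:280,150:400],(800,480)))
```

```text
local [-0.0007 -0.2562  0.1285]
top weight_0 0.79 367 0.055 -0.169
top weight_0 0.78 355 -0.054 -0.081
top weight_0 0.71 378 0.001 -0.166
top poise_grip 0.52 171 -0.109 -0.016
scene weight_0 0.69 58 0.067 -0.041
```

View pics/t4.png

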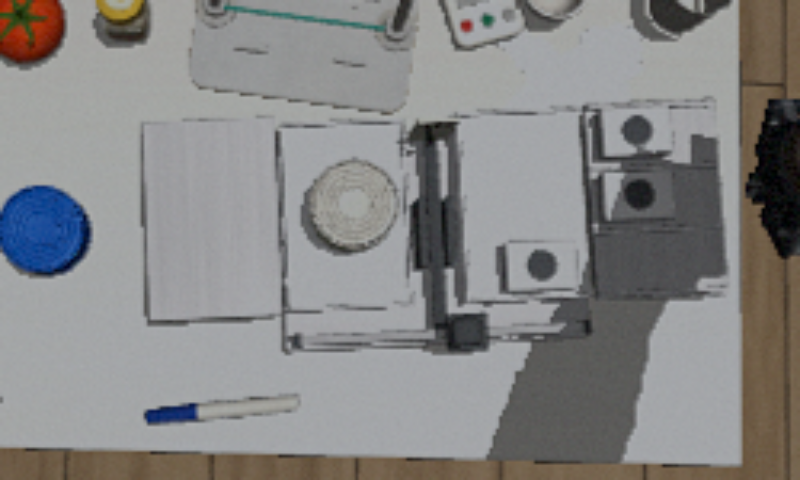

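move_arm(
  motion=[
    {"x": 0,"y": 0.1,"z": 4,"yaw": 0},
    {"x": 0,"y": 0.1,"z": 5.8,"yaw": 0},
    {"x": 0,"y": 0.1,"z": 5.8,"yaw": 0},
    {"x": 2.5,"y": 0.1,"z": 5.8,"yaw": 0},
    {"x": 3.8,"y": 0.1,"z": 5.8,"yaw": 0},
    {"x": 4.6,"y": 0.1,"z": 5.8,"yaw": 0},
    {"x": 5.5,"y": 0.1,"z": 5.8,"yaw": 0},
    {"x": 6.5,"y": 0.1,"z": 5.8,"yaw": 0},
    {"x": 7.5,"y": 0.1,"z": 5.8,"yaw": 0},
    {"x": 8.5,"y": 0.1,"z": 5.8,"yaw": 0},
    {"x": 9.5,"y": 0.1,"z": 5.8,"yaw": 0},
    {"x": 10.5,"y": 0.1,"z": 5.8,"yaw": 0},
    {"x": 11.5,"y": 0.1,"z": 5.8,"yaw": 0},
    {"x": 12.5,"y": 0.1,"z": 5.8,"yaw": 0},
    {"x": 13.2,"y": 0.1,"z": 5.8,"yaw": 0},
    {"x": 13.2,"y": 0.1,"z": 5.8,"yaw": 0},
  ],
)

```text
clock: 16.12
eef_pos: [0.5389, -0.0193, 0.0724]
tool_rot: [0.683, 0.73, 0.0, -0.0]
ft_force: [-0.3, 0.1, -0.0]
grip_width: -0.0002
grasp_force: 0.0
```

move_arm(
  motion=[
    {"x": -1.5,"y": 0,"z": 0,"yaw": 0},
    {"x": -3,"y": 0,"z": -5,"yaw": 0},
    {"x": -6,"y": 1.5,"z": -8,"yaw": 0},
    {"x": -11,"y": 4,"z": -8,"yaw": 0},
    {"x": -13,"y": 5.4,"z": -6,"yaw": 0},
    {"x": -13,"y": 5.4,"z": -6,"yaw": 0},
    {"x": -13,"y": 5.4,"z": -6,"yaw": 0},
    {"x": -13,"y": 5.4,"z": -6,"yaw": 0},
  ],
)

```text
clock: 17.12
eef_pos: [0.6011, -0.1456, 0.1331]
tool_rot: [0.683, 0.73, 0.0, 0.0]
ft_force: [-0.6, 0.1, 0.5]
grip_width: -0.0001
grasp_force: 0.0
```

Run:
```python
from h import *
where()
a=find("top","weight_0",.093);find("top","tin",.098);b=find("scene","tin",.07)
t=cv2.resize(a[150:250,230:370],(700,500))
cv2.imwrite("pics/t5.png",np.hstack([cv2.resize(a[160:250,230:360],(400,277)),cv2.resize(b[170:260,220:350],(400,277))]))
```

```text
local [ 0.055  -0.2513  0.1331]
top weight_0 0.82 352 -0.054 -0.08
top weight_0 0.75 383 0.055 -0.168
top weight_0 0.63 303 0.001 -0.079
top tin 0.69 621 0.001 0.073
top tin 0.37 371 0.054 -0.167
```

View pics/t5.png

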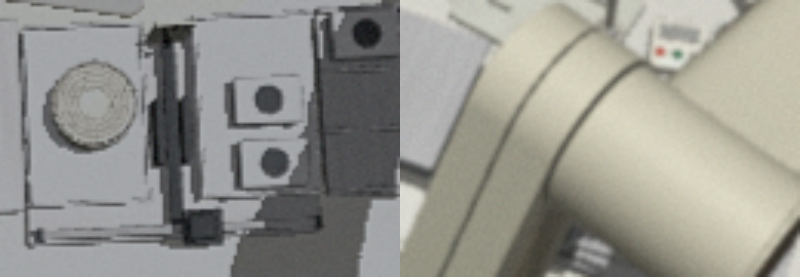

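move_arm(
  motion=[
    {"x": -2,"y": -3,"z": -3,"yaw": 0},
    {"x": -5,"y": -8,"z": -6,"yaw": 0},
    {"x": -8,"y": -13,"z": -7,"yaw": 0},
    {"x": -11,"y": -18,"z": -7,"yaw": 0},
    {"x": -14,"y": -23,"z": -7,"yaw": 0},
    {"x": -16.6,"y": -28,"z": -7,"yaw": 0},
    {"x": -16.6,"y": -28,"z": -7,"yaw": 0},
  ],
)

```text
clock: 18.3
eef_pos: [0.3299, -0.3317, 0.2027]
tool_rot: [0.686, 0.728, -0.0, 0.0]
ft_force: [-0.6, -0.0, 0.5]
grip_width: -0.0
grasp_force: 0.0
```

Run:
```python
from h import *
where()
b=find("scene","tin",.07);find("scene","weight_0",.07)
i=cv2.imread("pics/scene0.png")
f=lambda a:cv2.resize(a[175:265,220:345],None,fx=3.2,fy=3.2,interpolation=cv2.INTER_CUBIC)
cv2.imwrite("pics/s6.png",np.hstack([f(i),f(b)]))
for z in(.1,.13): print(z,[proj("scene",world(x,0,z)).round(1).tolist() for x in(-.1,0,.08)])
```

```text
local [-0.2279 -0.419   0.2027]
scene tin 0.55 525 0.005 0.073
scene weight_0 0.81 286 0.006 -0.081
scene weight_0 0.72 261 0.063 -0.17
scene weight_0 0.66 272 -0.049 -0.083
scene weight_0 0.55 548 0.005 0.073
0.1 [[267.4, 237.9], [278.6, 211.6], [287.0, 191.7]]
0.13 [[267.8, 234.0], [279.2, 207.4], [287.8, 187.2]]
```

View pics/s6.png

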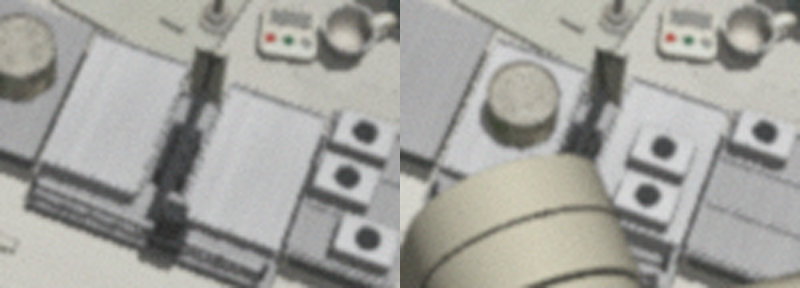

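The needle is hidden here. The dark discs on the weights can give me the pan height by two-camera triangulation, with the ledge weight as reference.

```bash
cat >> h.py <<'E'
def avg(c,n=6): return np.mean([bot.camera(c).astype(float) for _ in range(n)],0)
def disc(im,u,v,r=7):
    g=im.mean(2) if im.ndim==3 else im
    u0,v0=int(round(u)),int(round(v))
    for _ in range(3):
        yy,xx=np.mgrid[v0-r:v0+r+1,u0-r:u0+r+1];w=g[v0-r:v0+r+1,u0-r:u0+r+1]
        m=np.hypot(xx-u0,yy-v0)<5.2
        k=np.clip(np.percentile(w[m],80)-15-w,0,None)*m
        u,v=(k*xx).sum()/k.sum(),(k*yy).sum()/k.sum();u0,v0=int(round(u)),int(round(v))
    return np.array([u,v])
def tri(a,b):
    A=[];B=[]
    for c,(u,v) in(("top",a),("scene",b)):
        m=bot.camera_model(c);T=np.array(m["world_from_camera"]);d=T[:3,:3]@np.linalg.inv(m["K"])@[u,v,1];d/=np.linalg.norm(d)
        M=np.eye(3)-np.outer(d,d);A.append(M);B.append(M@T[:3,3])
    return np.linalg.solve(sum(A),sum(B))
def height(it,isc,ws):
    for n,x,y,z in ws:
        a=disc(it,*proj("top",world(x,y,z)));b=disc(isc,*proj("scene",world(x,y,z)))
        p=tri(a,b);q=p[:2]-O;cs,s=np.cos(TH),np.sin(TH)
        print(n,a.round(2),b.round(2),"loc",(cs*q[0]+s*q[1]).round(4),(-s*q[0]+cs*q[1]).round(4),"z",p[2].round(4))
E
python3 - <<'E'
from h import *
print("initial");height(cv2.imread("pics/top0.png"),cv2.imread("pics/scene0.png"),[("w0",-.054,-.204,.093),("w1",0,-.166,.093),("w2",.055,-.168,.093)])
t=avg("top");s=avg("scene");np.savez("two.npz",t=t,s=s)
print("now");height(t,s,[("w0",-.054,-.081,.085),("w1",0,-.08,.085),("w2",.055,-.168,.093)])
E
```

```text
initial
w0 [364.72 210.18] [334.45 249.12] loc -0.0528 -0.2071 z 0.0932
w1 [349.25 190.09] [328.07 229.78] loc 0.0031 -0.1686 z 0.0929
w2 [348.53 170.12] [333.66 215.82] loc 0.0579 -0.1703 z 0.0923
now
w0 [318.7  212.26] [296.86 235.59] loc -0.0535 -0.0826 z 0.0915
w1 [316.76 191.77] [301.89 220.69] loc 0.002 -0.0803 z 0.0919
w2 [348.5  170.13] [333.65 215.82] loc 0.0579 -0.1702 z 0.0922
```

The pan weights sit at z≈0.0917, the height for the -0.12 stop, so the third weight is needed.

move_arm(
  motion=[
    {"x": 3,"y": 5,"z": 0,"yaw": 0},
    {"x": 6,"y": 10,"z": 0,"yaw": 0},
    {"x": 9,"y": 15,"z": 0,"yaw": 0},
    {"x": 12,"y": 20,"z": 0,"yaw": 0},
    {"x": 14,"y": 25,"z": 1,"yaw": 0},
    {"x": 15.7,"y": 28.3,"z": 5,"yaw": 0},
    {"x": 15.7,"y": 28.3,"z": 10,"yaw": 0},
    {"x": 15.7,"y": 28.3,"z": 13.2,"yaw": 0},
    {"x": 15.7,"y": 28.3,"z": 13.2,"yaw": 0},
    {"x": 15.7,"y": 28.3,"z": 13.2,"yaw": 0},
  ],
)

```text
clock: 20.35
eef_pos: [0.6059, -0.1554, 0.0718]
tool_rot: [0.684, 0.73, 0.001, 0.001]
ft_force: [-0.3, -0.0, 0.6]
grip_width: 0.0002
grasp_force: 0.0
```

```bash
python3 -c "
from h import *
where();shift(.055,-.124,.071)"
```

```text
local [ 0.0591 -0.2614  0.0718]
t 20.35 shift cm [13.74 -0.43  0.07] yaw -0.05
```

move_arm(
  motion=[
    {"x": 1.5,"y": -0.2,"z": 0.2,"yaw": 0},
    {"x": 3,"y": -0.4,"z": 0.2,"yaw": 0},
    {"x": 4.2,"y": -0.4,"z": 0.2,"yaw": 0},
    {"x": 5,"y": -0.4,"z": 0.2,"yaw": 0},
    {"x": 6,"y": -0.4,"z": 0.2,"yaw": 0},
    {"x": 7,"y": -0.4,"z": 0.2,"yaw": 0},
    {"x": 8,"y": -0.4,"z": 0.2,"yaw": 0},
    {"x": 9,"y": -0.4,"z": 0.2,"yaw": 0},
    {"x": 10,"y": -0.4,"z": 0.2,"yaw": 0},
    {"x": 11,"y": -0.4,"z": 0.2,"yaw": 0},
    {"x": 12,"y": -0.4,"z": 0.2,"yaw": 0},
    {"x": 13,"y": -0.4,"z": 0.2,"yaw": 0},
    {"x": 13.7,"y": -0.4,"z": 0.2,"yaw": 0},
    {"x": 13.9,"y": -0.4,"z": 0.2,"yaw": 0},
    {"x": 13.9,"y": -0.4,"z": 0.2,"yaw": 0},
  ],
)

```text
clock: 22.22
eef_pos: [0.5918, -0.0163, 0.0684]
tool_rot: [0.683, 0.73, 0.0, -0.0]
ft_force: [0.1, -0.6, -0.1]
grip_width: 0.0001
grasp_force: 0.0
```

move_arm(
  motion=[
    {"x": -1.5,"y": 0,"z": 0,"yaw": 0},
    {"x": -3,"y": 0,"z": -5,"yaw": 0},
    {"x": -6,"y": -3,"z": -10,"yaw": 0},
    {"x": -10,"y": -8,"z": -13,"yaw": 0},
    {"x": -14,"y": -13,"z": -13,"yaw": 0},
    {"x": -18,"y": -17,"z": -13,"yaw": 0},
    {"x": -22,"y": -21,"z": -13,"yaw": 0},
    {"x": -26,"y": -25,"z": -13,"yaw": 0},
    {"x": -29.5,"y": -28,"z": -13,"yaw": 0},
    {"x": -29.5,"y": -28,"z": -13,"yaw": 0},
    {"x": -29.5,"y": -28,"z": -13,"yaw": 0},
    {"x": -29.5,"y": -28,"z": -13,"yaw": 0},
  ],
)

```text
clock: 23.72
eef_pos: [0.3323, -0.3288, 0.1983]
tool_rot: [0.683, 0.73, 0.0, -0.0]
ft_force: [-0.8, 1.5, -0.3]
grip_width: -0.0
grasp_force: 0.0
```

Run:
```python
from h import *
where()
find("top","weight_0",.08);find("top","tin",.108);find("top","poise_grip",.1)
t=avg("top",4);s=avg("scene",4)
height(t,s,[("w0",-.0535,-.082,.08),("w1",0.002,-.08,.08),("w2",.055,-.082,.08)])
f=lambda a:cv2.resize(a.clip(0,255).astype('uint8'),(400,277),interpolation=cv2.INTER_CUBIC)
cv2.imwrite("pics/t7.png",np.hstack([f(t[160:250,230:360]),f(s[170:260,220:350])]))
```

```text
local [-0.2254 -0.4162  0.1983]
top weight_0 0.94 356 0.001 -0.08
top weight_0 0.85 347 0.056 -0.081
top weight_0 0.69 374 -0.055 -0.083
top tin 0.64 610 0.001 0.073
top poise_grip 0.44 186 -0.107 -0.018
top poise_grip 0.29 393 0.053 -0.077
w0 [318.15 212.46] [296.52 236.87] loc -0.0535 -0.0827 z 0.0814
w1 [316.07 191.99] [301.49 221.97] loc 0.0024 -0.0801 z 0.0812
w2 [315.5  171.79] [307.37 207.95] loc 0.0579 -0.0813 z 0.0821
```

View pics/t7.png

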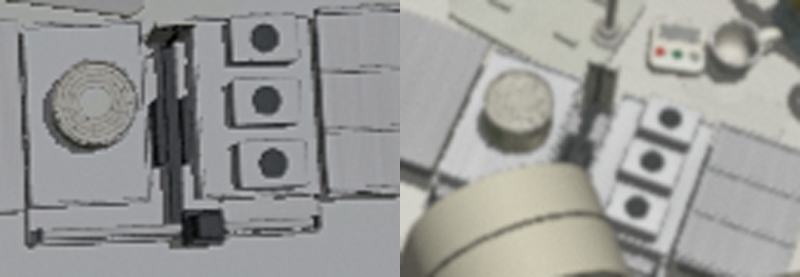

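```bash
cat >> h.py <<'E'
def reg(im0,im1,u,v,r=11):
    u,v=int(round(u)),int(round(v));f=lambda i:np.float32(i[v-r:v+r+1,u-r:u+r+1].mean(2))
    M=np.eye(2,3,dtype=np.float32);_,M=cv2.findTransformECC(f(im0),f(im1),M,cv2.MOTION_TRANSLATION,(3,200,1e-6),None,3)
    return M[:,2]
def tilt(t,s,ref="two.npz"):
    # pan heights relative to the -0.12 stop; solves (dy,dz) from both cameras
    z=np.load(ref)
    for n,x,y,h,zr,sg,r in(("w0",-.0535,-.0826,.0916,.0916,1,8),("w1",.002,-.0803,.0916,.0916,1,8),("tin",.002,.073,.098,.09,-1,16)):
        J=[];d=[]
        for c,i0,i1 in(("top",z["t"],t),("scene",z["s"],s)):
            P=world(x,y,h);p=proj(c,P);d.append(reg(i0,i1,*p,r))
            e=world(x,y+.001,h);J.append(np.c_[proj(c,e)-p,proj(c,P+[0,0,.001])-p])
        q,*_=np.linalg.lstsq(np.vstack(J),np.hstack(d),rcond=None)
        print(n,np.round(d,2).tolist(),"dy,dz mm",q.round(2),"tilt",(-.12-sg*q[1]/80).round(4))
E
python3 - <<'E'
from h import *
t=avg("top",10);s=avg("scene",10);np.savez("three.npz",t=t,s=s)
tilt(t,s);height(t,s,[("w0",-.0535,-.082,.08),("w1",0.002,-.08,.08),("w2",.055,-.082,.08)])
E
```

```text
w0 [[-0.5600000023841858, 0.25999999046325684], [-0.3199999928474426, 1.2799999713897705]] dy,dz mm [ -0.06 -10.  ] tilt 0.005
w1 [[-0.6899999976158142, 0.28999999165534973], [-0.6200000047683716, 1.8700000047683716]] dy,dz mm [ 1.000e-02 -1.347e+01] tilt 0.0484
tin [[0.05999999865889549, -0.25999999046325684], [0.029999999329447746, -1.2200000286102295]] dy,dz mm [0.18 8.4 ] tilt -0.015
w0 [318.14 212.47] [296.53 236.87] loc -0.0535 -0.0827 z 0.0814
w1 [316.06 191.99] [301.5  221.97] loc 0.0025 -0.0801 z 0.0811
w2 [315.5  171.79] [307.36 207.95] loc 0.0579 -0.0813 z 0.0821
```

Run:
```python
from h import *
a=np.load("two.npz");b=np.load("three.npz")
u,v=proj("top",world(.02,0,.1));p,q=proj("scene",world(.04,0,.1));print(u,v,p,q)
u,v,p,q=map(int,(u,v,p,q))
f=lambda i,u,v:cv2.resize(cv2.convertScaleAbs(i[v-30:v+38,u-24:u+25],alpha=1.6,beta=10),(200,278),interpolation=cv2.INTER_CUBIC)
cv2.imwrite("pics/n8.png",np.vstack([np.hstack([f(a["t"],u,v),f(b["t"],u,v)]),np.hstack([f(a["s"],p,q),f(b["s"],p,q)])]))
```

```text
287.1082731498289 185.91400248323183 282.8717099431512 201.5140517832103
```

View pics/n8.png

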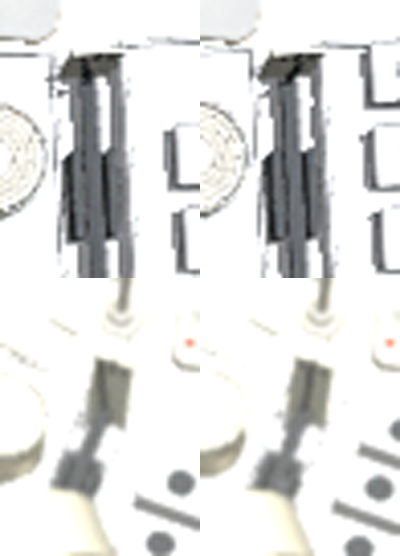

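Run:
```python
from h import *
a=np.load("two.npz")["s"].mean(2);b=np.load("three.npz")["s"].mean(2)
print(proj("scene",world(.065,.018,.13)),proj("scene",world(.065,-.018,.13)),proj("scene",world(.065,0,.13)),proj("scene",world(.065,0,.05)))
print(np.arange(278,296))
for r in range(188,207): print(r,a[r,278:296].astype(int)," | ",b[r,278:296].astype(int))
```

```text
[280.98746884 189.07027673] [291.38868594 192.76709039] [286.17751675 190.91493008] [284.4062864 202.3707451]
[278 279 280 281 282 283 284 285 286 287 288 289 290 291 292 293 294 295]
188 [189 189 188 186 188 192 188 189 185 176 166 177 192 198 198 199 198 198]  |  [189 189 187 187 189 191 190 188 184 175 166 176 193 199 200 198 199 199]
189 [189 187 180 164 173 187 186 183 177 164 161 187 198 198 199 198 199 198]  |  [189 187 178 164 174 186 187 181 178 165 161 187 197 198 198 198 199 198]
190 [188 186 167 123 124 142 150 152 157 167 176 193 196 195 196 197 197 198]  |  [189 187 166 127 128 143 149 152 157 167 176 193 197 195 196 197 197 198]
191 [190 187 162 100  69  82  97 102 119 151 176 188 182 183 194 197 196 197]  |  [189 186 163 105  80  85  95 101 118 152 175 187 183 185 194 198 197 196]
192 [188 185 158  96  54  62  71  67  81 109 130 144 152 172 192 197 197 197]  |  [189 184 159 101  71  66  66  65  82 110 128 144 155 172 192 197 197 196]
193 [187 178 144  88  53  60  69  63  71  75  79  96 131 170 196 198 198 197]  |  [189 177 143  96  77  70  59  56  70  77  77  96 131 1
[... 1347 characters left out ...]
|  [153 112  83  75  65  55  61  76  81  81  93 141 186 187 172 173 177 173]
203 [138 105  82  75  68  64  69  72  78  83  96 133 162 177 200 207 209 208]  |  [137 106  81  74  66  62  67  73  79  82  97 141 181 192 195 202 204 200]
204 [120  99  84  75  72  71  71  71  79  81 102 146 176 186 204 210 208 209]  |  [120 100  84  75  71  71  74  73  77  84 101 143 174 192 203 208 209 207]
205 [122  96  79  72  71  70  67  71  80  82 101 149 190 200 208 209 208 207]  |  [124  96  79  71  74  72  72  75  79  84 103 145 177 197 207 209 209 208]
206 [116  97  77  70  74  73  79  93  90  86 106 156 194 207 208 208 207 206]  |  [120  89  74  73  73  74  84  94  91  88 103 137 174 202 209 209 209 206]
```

```bash
cat >> h.py <<'E'
from scipy.optimize import least_squares
def needle(s,out=True):
    g=s.mean(2);rows=np.arange(194,202);cc=[]
    for r in rows:
        x=np.arange(280,289);w=g[r,280:289];i=int(np.argmin(w[1:6]))+1
        k=slice(max(i-2,0),i+3);f=lambda p:p[0]-p[1]*np.exp(-(x[k]-p[2])**2/2/.95**2)-w[k]
        cc.append(least_squares(f,[80,25,x[i]]).x[2])
    k=np.polyfit(rows-197.5,cc,1)
    print("needle slope %.4f mid %.3f"%(k[0],k[1]));return k
E
python3 - <<'E'
from h import *
for f in("two","three"): needle(np.load(f+".npz")["s"])
for th in(-.12,0,.05):
    c,s_=np.cos(th),np.sin(th);q=[proj("scene",world(.062,-s_*(z-.045),.045+c*(z-.045))) for z in(.055,.11)]
    print(th,(q[1]-q[0])[0]/(q[1]-q[0])[1],q)
needle(cv2.imread("pics/scene0.png").astype(float))
E
```

```text
needle slope 0.0565 mid 282.595
needle slope -0.1641 mid 283.962
-0.12 0.08329692256093436 [array([283.8737495 , 202.29900161]), array([283.1735409 , 193.89282561])]
0 -0.1538276179460205 [array([284.20666845, 202.40849441]), array([285.40514272, 194.61747299])]
0.05 -0.26498423170308966 [array([284.34479216, 202.4600559 ]), array([286.33196318, 194.96085112])]
needle slope -0.3083 mid 284.743
```

The needle reads within about 0.01–0.02 rad of level, but the zero of that reading is uncertain. I'll slide the poise towards the weight pan until the beam is on its + stop. The level reading is then midway between the two stops.

move_arm(
  motion=[
    {"x": 5.5,"y": 1.5,"z": 0,"yaw": 0},
    {"x": 11,"y": 3,"z": 0,"yaw": 0},
    {"x": 17,"y": 4.5,"z": 0,"yaw": 0},
    {"x": 23,"y": 6,"z": 0,"yaw": 0},
    {"x": 29,"y": 7.5,"z": 0,"yaw": 0},
    {"x": 35,"y": 9.2,"z": 0,"yaw": 0},
    {"x": 41,"y": 10.7,"z": 0,"yaw": 0},
    {"x": 44.6,"y": 11.7,"z": 2,"yaw": 0},
    {"x": 44.6,"y": 11.7,"z": 7,"yaw": 0},
    {"x": 44.6,"y": 11.7,"z": 11.3,"yaw": 0},
    {"x": 44.6,"y": 11.7,"z": 11.3,"yaw": 0},
    {"x": 44.6,"y": 11.7,"z": 11.3,"yaw": 0},
  ],
)

```text
clock: 26.92
eef_pos: [0.4202, 0.1236, 0.0866]
tool_rot: [0.684, 0.73, 0.001, 0.0]
ft_force: [0.2, 0.1, 0.3]
grip_width: -0.0002
grasp_force: 0.0
```

```bash
python3 -c "
from h import *
where();shift(-.108,-.049,.085)"
```

```text
local [-0.1076  0.0293  0.0866]
t 26.93 shift cm [-7.83 -0.03  0.16] yaw -0.05
```

move_arm(
  motion=[
    {"x": -1.5,"y": 0,"z": 0,"yaw": 0},
    {"x": -2.3,"y": 0,"z": 0,"yaw": 0},
    {"x": -3.1,"y": 0,"z": 0,"yaw": 0},
    {"x": -3.9,"y": 0,"z": 0,"yaw": 0},
    {"x": -4.7,"y": 0,"z": 0,"yaw": 0},
    {"x": -5.5,"y": 0,"z": 0,"yaw": 0},
    {"x": -6.3,"y": 0,"z": 0,"yaw": 0},
    {"x": -7,"y": 0,"z": 0,"yaw": 0},
    {"x": -7.6,"y": 0,"z": 0,"yaw": 0},
    {"x": -7.8,"y": 0,"z": 0,"yaw": 0},
    {"x": -7.8,"y": 0,"z": 0,"yaw": 0},
  ],
)

```text
clock: 28.3
eef_pos: [0.4244, 0.0452, 0.0854]
tool_rot: [0.684, 0.73, -0.0, 0.0]
ft_force: [-0.1, 0.3, 0.2]
grip_width: 0.0
grasp_force: 0.0
```

move_arm(
  motion=[
    {"x": 1.5,"y": 0,"z": 0,"yaw": 0},
    {"x": 2,"y": 0,"z": -5,"yaw": 0},
    {"x": -2,"y": -2,"z": -9,"yaw": 0},
    {"x": -8,"y": -4,"z": -9,"yaw": 0},
    {"x": -14,"y": -6,"z": -10,"yaw": 0},
    {"x": -20,"y": -8,"z": -11,"yaw": 0},
    {"x": -26,"y": -10,"z": -11,"yaw": 0},
    {"x": -32,"y": -12,"z": -11,"yaw": 0},
    {"x": -36.5,"y": -12,"z": -11,"yaw": 0},
    {"x": -36.5,"y": -12,"z": -11,"yaw": 0},
  ],
)

```text
clock: 29.55
eef_pos: [0.3291, -0.3291, 0.1951]
tool_rot: [0.685, 0.729, -0.0, 0.001]
ft_force: [-0.6, 0.7, -0.7]
grip_width: 0.0001
grasp_force: 0.0
```

Run:
```python
from h import *
where()
s=avg("scene",10);t=avg("top",6);np.savez("plus.npz",t=t,s=s)
for f in("two","three","plus"): needle(np.load(f+".npz")["s"])
height(t,s,[("w0",-.0535,-.082,.073),("w1",0.002,-.08,.073),("w2",.055,-.082,.073)])
find("top","poise_grip",.1)
```

```text
local [-0.2285 -0.4163  0.1951]
needle slope 0.0565 mid 282.595
needle slope -0.1641 mid 283.962
needle slope -0.3810 mid 285.466
w0 [317.6  212.68] [296.26 237.97] loc -0.0535 -0.0826 z 0.0725
w1 [315.59 192.43] [301.29 223.22] loc 0.0023 -0.0803 z 0.0722
w2 [314.82 172.23] [307.16 209.26] loc 0.0584 -0.0814 z 0.0716
```

The earlier state was level to within about 0.005 rad, so I'll push the poise back to just short of that place and fine-tune from there.

move_arm(
  motion=[
    {"x": 6,"y": 2.5,"z": 0,"yaw": 0},
    {"x": 11.5,"y": 5,"z": 0,"yaw": 0},
    {"x": 17,"y": 7.5,"z": 0,"yaw": 0},
    {"x": 22,"y": 10,"z": 0,"yaw": 0},
    {"x": 27,"y": 12,"z": 1,"yaw": 0},
    {"x": 29.1,"y": 12,"z": 5,"yaw": 0},
    {"x": 29.1,"y": 12,"z": 9,"yaw": 0},
    {"x": 29.1,"y": 12,"z": 11,"yaw": 0},
    {"x": 29.1,"y": 12,"z": 11,"yaw": 0},
    {"x": 30.5,"y": 12,"z": 11,"yaw": 0},
    {"x": 31.5,"y": 12,"z": 11,"yaw": 0},
    {"x": 32.3,"y": 12,"z": 11,"yaw": 0},
    {"x": 33.1,"y": 12,"z": 11,"yaw": 0},
    {"x": 33.9,"y": 12,"z": 11,"yaw": 0},
    {"x": 34.7,"y": 12,"z": 11,"yaw": 0},
    {"x": 35.4,"y": 12,"z": 11,"yaw": 0},
    {"x": 36,"y": 12,"z": 11,"yaw": 0},
    {"x": 36.5,"y": 12,"z": 11,"yaw": 0},
    {"x": 36.7,"y": 12,"z": 11,"yaw": 0},
    {"x": 36.7,"y": 12,"z": 11,"yaw": 0},
  ],
)

```text
clock: 32.95
eef_pos: [0.424, 0.0479, 0.0852]
tool_rot: [0.683, 0.73, 0.0, -0.0]
ft_force: [-0.2, -0.5, 1.1]
grip_width: -0.0002
grasp_force: 0.0
```

```bash
python3 -c "
from h import *
where()"
```

```text
local [-0.1088 -0.0465  0.0852]
```

move_arm(
  motion=[
    {"x": -1.5,"y": 0,"z": 0,"yaw": 0},
    {"x": -2,"y": 0,"z": -5,"yaw": 0},
    {"x": -6,"y": -2,"z": -9,"yaw": 0},
    {"x": -12,"y": -4,"z": -11,"yaw": 0},
    {"x": -18,"y": -7,"z": -11,"yaw": 0},
    {"x": -24,"y": -10,"z": -11,"yaw": 0},
    {"x": -30,"y": -12,"z": -11,"yaw": 0},
    {"x": -36.5,"y": -12,"z": -11,"yaw": 0},
    {"x": -36.5,"y": -12,"z": -11,"yaw": 0},
    {"x": -36.5,"y": -12,"z": -11,"yaw": 0},
  ],
)

```text
clock: 34.2
eef_pos: [0.3276, -0.3252, 0.1948]
tool_rot: [0.684, 0.729, 0.0, -0.001]
ft_force: [-0.2, 0.5, 0.2]
grip_width: -0.0002
grasp_force: 0.0
```

```bash
cat > m.py <<'E'
from h import *
where();print(bot.get_obs()["clock"])
s=avg("scene",10);t=avg("top",5)
N={f:needle(np.load(f+".npz")["s"]) for f in("two","plus")};k=needle(s)
print("tilt",-.12+.24*(k-N["two"])/(N["plus"]-N["two"]))
height(t,s,[("w0",-.0535,-.082,.08),("w1",0.002,-.08,.08),("w2",.055,-.082,.08)])
E
python3 m.py
```

```text
local [-0.2298 -0.4123  0.1948]
34.2
needle slope 0.0565 mid 282.595
needle slope -0.3810 mid 285.466
needle slope -0.1870 mid 284.045
tilt [0.01358947 0.00117865]
w0 [318.16 212.47] [296.45 236.94] loc -0.0536 -0.0826 z 0.081
w1 [316.09 192.1 ] [301.51 222.06] loc 0.0022 -0.0802 z 0.0811
w2 [315.3  171.72] [307.3  208.11] loc 0.0584 -0.0812 z 0.0799
```

The readings average about +0.01 rad, so the poise needs to go roughly 4 mm further towards the goods side.

move_arm(
  motion=[
    {"x": 6,"y": 2.5,"z": 0,"yaw": 0},
    {"x": 11.5,"y": 5,"z": 0,"yaw": 0},
    {"x": 17,"y": 7.5,"z": 0,"yaw": 0},
    {"x": 22,"y": 10,"z": 0,"yaw": 0},
    {"x": 27,"y": 12,"z": 1,"yaw": 0},
    {"x": 31,"y": 12.1,"z": 5,"yaw": 0},
    {"x": 33,"y": 12.1,"z": 9,"yaw": 0},
    {"x": 33.5,"y": 12.1,"z": 11,"yaw": 0},
    {"x": 34.5,"y": 12.1,"z": 11,"yaw": 0},
    {"x": 35.5,"y": 12.1,"z": 11,"yaw": 0},
    {"x": 36.2,"y": 12.1,"z": 11,"yaw": 0},
    {"x": 36.6,"y": 12.1,"z": 11,"yaw": 0},
    {"x": 36.8,"y": 12.1,"z": 11,"yaw": 0},
    {"x": 37,"y": 12.1,"z": 11,"yaw": 0},
    {"x": 37,"y": 12.1,"z": 11,"yaw": 0},
    {"x": 37,"y": 12.1,"z": 11,"yaw": 0},
  ],
)

```text
clock: 36.95
eef_pos: [0.4248, 0.0526, 0.0852]
tool_rot: [0.683, 0.73, 0.0, -0.0]
ft_force: [0.7, -1.1, 0.7]
grip_width: -0.0001
grasp_force: 0.3
```

```bash
python3 -c "
from h import *
where()"
```

```text
local [-0.1077 -0.0419  0.0852]
```

move_arm(
  motion=[
    {"x": -1.5,"y": 0,"z": 0,"yaw": 0},
    {"x": -2,"y": 0,"z": -5,"yaw": 0},
    {"x": -6,"y": -2,"z": -9,"yaw": 0},
    {"x": -12,"y": -4,"z": -11,"yaw": 0},
    {"x": -18,"y": -7,"z": -11,"yaw": 0},
    {"x": -24,"y": -10,"z": -11,"yaw": 0},
    {"x": -30,"y": -12,"z": -11,"yaw": 0},
    {"x": -36.5,"y": -12,"z": -11,"yaw": 0},
    {"x": -36.5,"y": -12,"z": -11,"yaw": 0},
    {"x": -36.5,"y": -12,"z": -11,"yaw": 0},
  ],
)

```text
clock: 38.2
eef_pos: [0.3283, -0.32, 0.1947]
tool_rot: [0.684, 0.729, 0.0, -0.001]
ft_force: [0.2, 0.1, 0.7]
grip_width: -0.0
grasp_force: 0.0
```

```bash
cat >> m.py <<'E'
np.savez("last.npz",t=t,s=s)
for f in("two","plus","last"): print(f,s.shape and np.load(f+".npz")["s"].mean(2)[[194,196,198,200],279:291].astype(int).tolist())
E
python3 m.py
```

```text
local [-0.2288 -0.4072  0.1947]
38.2
needle slope 0.0565 mid 282.595
needle slope -0.3810 mid 285.466
needle slope -0.1631 mid 283.971
tilt [ 0.00046965 -0.00500277]
w0 [318.15 212.46] [296.53 236.85] loc -0.0535 -0.0827 z 0.0815
w1 [316.12 192.03] [301.47 221.96] loc 0.0023 -0.0801 z 0.0817
w2 [315.49 171.78] [307.36 207.95] loc 0.0579 -0.0813 z 0.0821
two [[170, 126, 79, 54, 60, 73, 69, 75, 74, 66, 83, 124], [167, 112, 73, 58, 58, 78, 81, 83, 82, 81, 95, 144], [126, 90, 74, 58, 59, 73, 80, 81, 82, 84, 107, 156], [118, 86, 77, 64, 55, 69, 78, 81, 82, 88, 122, 170]]
plus [[156, 115, 84, 80, 80, 76, 66, 57, 54, 61, 83, 125], [123, 92, 79, 82, 82, 79, 69, 54, 60, 77, 95, 144], [100, 85, 81, 80, 80, 70, 57, 59, 73, 83, 107, 158], [135, 91, 79, 80, 73, 60, 60, 73, 79, 87, 122, 173]]
last [[169, 124, 88, 79, 72, 56, 57, 73, 73, 66, 84, 124], [147, 101, 81, 79, 70, 54, 60, 78, 83, 82, 96, 143], [115, 88, 80, 77, 67, 54, 66, 79, 82, 84, 107, 157], [128, 92, 80, 74, 60, 58, 73, 81, 80, 85, 122, 174]]
```

```bash
python3 -c "
from h import *
find('top','tin',.108);find('top','weight_0',.082);print(bot.job_done())"
```

```text
top tin 0.57 626 0.001 0.073
top weight_0 0.83 368 -0.054 -0.08
top weight_0 0.79 367 0.056 -0.08
the job is handed in; nothing more can be done
None
```

The job is handed in: the tin and all three weights are fully on their pans, the beam reads level to within about 0.006 rad, and the arm is clear after about 40 s of the 72 s; the poise went out to the + stop and back to fix the zero.

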